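# Pop out a coaster and trap it

## Task

Press the steel key of the coaster ejector all the way down with one finger so that the coaster pops out, and trap the coaster with the other finger on the chute before it slides away. Nothing is to be gripped or lifted, and the things standing around are to be left alone. Finish while holding: one finger keeps the key down and the other keeps stopping the sprung coaster, part way out on the chute.

Things in the scene. Friction and masses are not known exactly. Their poses are not given: they have to be found in the camera images.
- dispenser: coaster ejector of dark wood, fixed, 230 long, 94 wide (131 at the key), 34 high. Origin: on its underside below the middle of the mouth, where the coaster's front edge rests; z up, y across; the coaster pops out along -x. Cradle (walls up to z = 33.5 mm) from x = 0 to +95 mm, spring housing on to +155 mm, open chute from x = 0 to -75 mm; the key beside the chute at +y
- chute (a point): point on the middle of the chute's floor abreast of the key: x = -40, y = 0, z = 15 mm in the dispenser's frame. The chute is 83 wide between low walls 5.5 thick whose tops are 5 mm above its floor. A 22 mm wide finger standing here stops the coaster about 29 mm out. The coaster shoots out in under 0.1 s, so the finger must already stand in the chute when the key goes down
- pusher_face (a point): middle of the sprung steel pusher's face behind the coaster; moves with it along the dispenser's -x. Pushes with about 3.5 N at the start, 1.7 N at the end of its 50 mm stroke; beyond that the coaster flies on loose at about 1 m/s, off the chute
- key_top (a point): middle of the top of the key (moves with it): a steel pad 30 (dispenser x) by 26 (y), 5 thick, at x = -40, y = +64 mm in the dispenser's frame, top at z = 27 mm when up, 19 mm when fully down (4 mm above the chute's floor). What lies around is no higher than z = 10 mm, except the chute's wall (top at z = 20 mm) 4 mm from the pad's edge
- ejector_key (a joint): travel of the key in m: 0 up, 0.008 fully down; spring 2 N at the top to 6 N at the bottom, plus up to about 3 N of rubbing by the coaster. It carries a 60 mm wide steel stop bar across the mouth (x = 0 to -4 mm, standing 5 mm above the floor) that frees the coaster at about 0.005. It springs up again when let go
- coaster: square cork coaster, 80 x 80 x 12 thick, 70 g, loose in the cradle. Origin: centre of its underside; z up. At the start it lies at x = +40 mm in the dispenser's frame (front edge at x = 0) on the floor at z = 15 mm, so its top is at z = 27 mm
- jigger: stainless jigger, 44 across, 74 high, standing loose on the -y side of the ejector; origin at the centre of its underside
- cup: white ceramic cup, 76 across, 75 high, standing loose on the +y side; origin at the centre of its underside
- rum_bottle: closed rum bottle, 72 across, 260 high, standing loose farther out on the -y side; origin at the centre of its underside
- stirrer: black plastic stirrer, a rod 8 thick and about 150 long, lying loose behind on the +y side; origin under its middle, x along it
Things that resemble listed ones, but are neither listed nor needed, are in the scene too. Of the things that look like the coaster, the middle-sized one is meant.

How it is judged:
By the outcome, as a careful person would: the job done as asked, in the order asked, and still so for the second after the job is handed in, while the arm keeps its last pose, push and grip.
It also fails if it takes over 32 s, if anything falls off the work surface, if the arm or the gripper's body presses on something with over 40 N, if the wrist force passes 120 N, or if a joint passes its speed limit or range.

## Robot

A 6-joint arm with a two-finger parallel gripper is mounted at the origin on the work surface. World frame = base frame: x ahead of the robot, y to its left, z up, the work surface at z = 0. Lengths are in m, angles in rad, forces in N, time in s.
With the tool pointing down it reaches from about 0.225 to 0.875 m from the base axis. Payload 3.4 kg.
Tool frame: the origin (TCP) lies at the very end of the fingers, on their centre line; the grasp point (between the pads) lies 19 mm behind it (manip.hold_point_z is the distance from the TCP to the grasp point, in m); z points along the fingers, y is the line along which they close (so a half turn about z gives the same grasp; the last joint's range is limited). The gripper opens to 85 mm and grips with 20 to 120 N. Pads are 22 mm wide; open, the fingers measure 114 mm over their backs; the gripper's body (76 mm by 85 mm) begins 54 mm behind the grasp point. The pads swing forward as they close: fully open they stand 13 mm farther back than shut.
Start: joints at [1.043, 0.276, 1.505, -0, 1.361, -0.121], TCP at [0.228, 0.528, 0.231] pointing down, gripper open.
Joint ranges: [-2.89, 2.89], [-0.75, 2.08], [0.22, 2.7], [-1.18, 4.32], [0.11, 2.71], [-2.7, 2.7]. Speed limits (rad/s): [2.57, 2.57, 3.14, 3.14, 3.14, 3.14].

## Interface

Orientations are given as a unit quaternion [w, x, y, z].
In Python, from rig import readout, viewer, order, manip gives the robot as it stands. The module is installed in compiled form; this text tells all that it offers.
- The arm moves only by the tool send_rows, never from a script. Its arguments are lists of equal length, an entry for each row: "xyz": the shift along the world's x, y, z in m, a list of three; "delta_rot": the turn, a rotation vector about the world's x, y, z in degrees, a list of three. In form: {"xyz": [[tx, ty, tz], ...], "delta_rot": [[wx, wy, wz], ...]}. A call has 1 to 12 rows; each row shifts and turns the commanded pose from where the row before left it; what a row does not reach is not made up. A row lasts 1/10 s, in which the tool goes at most 50 mm and 8.59 degrees, less where a joint would pass 70% of its speed; a pose out of reach is approached as far as the arm can. A call with a gripper value outside its range is refused whole. "gripper" is the finger opening in m, from 0 to 0.0854, set as the call begins (left out, the last holds). The fingers move at their own pace and stop on an object; "force" is the grip in N (left out, the last holds). Time passes only in rows, so rows that do not move let the fingers close. It gives the time, the measured TCP pose, the force, the opening and the grip force at its end, in the units of the state.
- readout.get_state(): the state, without advancing time (a new reading comes with each control period).
- viewer.get_image(name): name is "scene" or "top" or "wrist"; returns a dict with "color" (480x640x3 uint8, red, green, blue), "depth" (480x640 float32, m along the optical axis (not along the pixel's ray), 0 where there is no reading), "K" (3x3 intrinsics, pixels), "dist" ([k1, k2, p1, p2, k3] as OpenCV has them; the pictures are not rectified), "camera_from_world" (4x4, takes a point from world to camera coordinates). Camera axes: x right, y up, looking along -z (the intrinsics and any distortion apply to the point x, -y, -z); pixel columns grow to the right and rows downward; lengths in m; the calibration is good to about 2 mm. A picture is of the moment at which its call begins.
- order.sign_off(): hands the job in; it is judged then, once.
The state is a dict: "clock": time; "qpos": joint angles; "qd": joint speeds; "effort": joint torques, N m; "position": TCP position; "ee_rot": TCP orientation; "contact_force": force on the tool from outside, world axes, zero at the start; "moment": the same for the moment, N m; "width": finger opening in m; "gripper_force": force on a finger pad.
Only numpy, scipy, OpenCV 4.12 (cv2) and the standard library are available. Lean on these libraries where they do the work, as an engineer would, in place of code of your own. Each camera call takes 0.05 s, during which the arm holds its last target. There are 200 camera calls.

## Working session

There is one attempt and no reset: what is moved stays moved. The work goes in short steps, Python scripts to look and compute and a tool call to move; the robot and the scene stay as the last step left them, time stands still between calls to the robot, and variables do not carry over. Pictures are saved under pics/ and viewed, at most 10 in all, crops included, and the job is handed in when it is done.

Besides the shell and the picture viewer there is one more tool, called after "Emit:" as name(argument=value, ...), one argument or row to a line, values as JSON. send_rows: Moves the arm, as the interface text tells. Its arguments: {"type":"object","properties":{"xyz":{"type":"array"},"delta_rot":{"type":"array"},"gripper":{"type":"number"},"force":{"type":"number"}},"required":["xyz","delta_rot"]}

```bash
mkdir -p pics
python3 - <<'E'
from rig import readout, viewer, order, manip
import cv2, numpy as np, pickle
s=readout.get_state(); print({k:np.round(v,3) for k,v in s.items()})
print(manip.hold_point_z)
d={}
for n in ["scene","top"]:
    im=viewer.get_image(n); d[n]=im
    cv2.imwrite(f"pics/{n}0.png",im["color"][:,:,::-1])
    print(n,im["K"].tolist(),im["dist"],np.round(im["camera_from_world"],3).tolist())
pickle.dump(d,open("im0.pkl","wb"))
E
```

```text
{'clock': np.float64(0.0), 'qpos': array([ 1.043,  0.277,  1.506, -0.   ,  1.361, -0.121]), 'qd': array([-0.001,  0.001,  0.001, -0.   , -0.002,  0.   ]), 'effort': array([-3.0000e-03, -4.1678e+01, -2.4581e+01, -1.0000e-03,  1.1000e-02,
       -0.0000e+00]), 'position': array([0.227, 0.528, 0.23 ]), 'ee_rot': array([-0.   ,  0.202,  0.979, -0.001]), 'contact_force': array([-0.216, -0.89 ,  0.082]), 'moment': array([-0.014, -0.004, -0.04 ]), 'gripper_force': np.float64(0.0), 'width': np.float64(0.085)}
0.0187
scene [[526.3674395774664, 0.0, 316.46438057745763], [0.0, 526.3674395774664, 249.10643281951712], [0.0, 0.0, 1.0]] [-0.04009812  0.          0.          0.          0.        ] [[-0.464, 0.886, -0.025, 0.23], [-0.505, -0.241, 0.829, 0.206], [0.728, 0.397, 0.559, -1.257], [0.0, 0.0, 0.0, 1.0]]
top [[435.28073936010003, 0.0, 324.9206517353291], [0.0, 435.28073936010003, 242.19048676942293], [0.0, 0.0, 1.0]] [-0.10827413  0.          0.          0.          0.        ] [[-0.001, -1.0, 0.017, -0.002], [0.99, 0.001, 0.138, -0.521], [-0.138, 0.017, 0.99, -0.803], [0.0, 0.0, 0.0, 1.0]]
```

View pics/scene0.png

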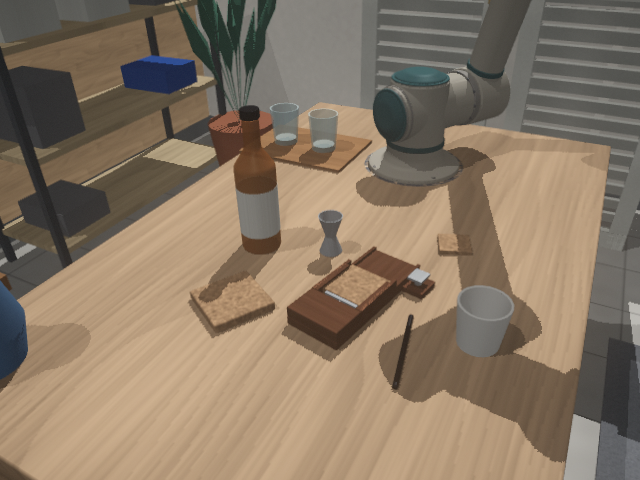

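View pics/top0.png

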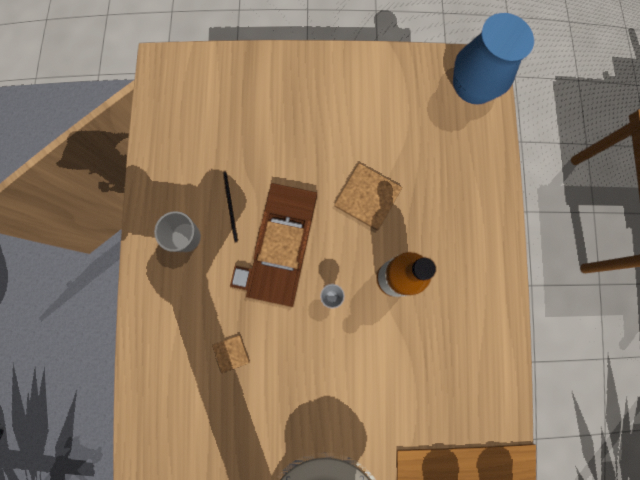

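Scene view: the coaster lies in the ejector at (358,287), and the key is at (418,277). The jigger is at (330,235), the cup at (483,320) and the stirrer at (403,350). Top view: key at (241,277), coaster at (282,243), ejector body at (282,245).

What could be taken for the coaster, in top pixels:
- large cork at (368,196)
- medium cork in the cradle at (282,243)
- small cork at (232,352)

I choose the one in the cradle, since it is the middle-sized one. I'll measure sizes and heights next.

```bash
cat > h.py <<'E'
import cv2, numpy as np
def ray(im,uv):
    p=cv2.undistortPoints(np.array(uv,float).reshape(-1,1,2),im["K"],np.array(im["dist"]))[:,0]
    T=im["camera_from_world"]; R=T[:3,:3]; c=-R.T@T[:3,3]
    d=np.c_[p[:,0],-p[:,1],-np.ones(len(p))]@R
    return c,d
def onz(im,uv,z):
    c,d=ray(im,uv); return c+d*((z-c[2])/d[:,2])[:,None]
def tri(i1,u1,i2,u2):
    c1,d1=ray(i1,u1);c2,d2=ray(i2,u2); d1=d1[0];d2=d2[0]
    s=np.linalg.lstsq(np.c_[d1,-d2],c2-c1,rcond=None)[0]
    a=c1+s[0]*d1;b=c2+s[1]*d2
    return (a+b)/2,np.linalg.norm(a-b)
def proj(im,P):
    T=im["camera_from_world"]; q=np.atleast_2d(P)@T[:3,:3].T+T[:3,3]; q=q*[1,-1,-1]
    return cv2.projectPoints(q,np.zeros(3),np.zeros(3),im["K"],np.array(im["dist"]))[0][:,0]
def blobs(m,roi,amin=60):
    k=np.zeros_like(m); x0,y0,x1,y1=roi; k[y0:y1,x0:x1]=m[y0:y1,x0:x1]
    k=cv2.morphologyEx(k,cv2.MORPH_OPEN,np.ones((2,2),np.uint8))
    cs=cv2.findContours(k,cv2.RETR_EXTERNAL,cv2.CHAIN_APPROX_NONE)[0]
    return sorted([c for c in cs if cv2.contourArea(c)>amin],key=cv2.contourArea,reverse=True)
def hsv(im): return cv2.cvtColor(im["color"],cv2.COLOR_RGB2HSV)
E
python3 - <<'E'
import pickle; from h import *
d=pickle.load(open("im0.pkl","rb"))
for n,px in dict(top=[(241,277),(282,243),(300,197),(280,285),(270,330),(368,196)],scene=[(418,277),(358,287),(325,318),(390,262),(350,380),(232,300)]).items():
    H=hsv(d[n]); print(n,[H[v,u].tolist() for u,v in px])
T,S=d["top"],d["scene"]
def ctr(c):
    m=cv2.moments(c); return [m["m10"]/m["m00"],m["m01"]/m["m00"]]
for n,roi in dict(top=(225,260,258,295),scene=(400,262,440,290)).items():
    H=hsv(d[n]); m=((H[...,1]<70)&(H[...,2]>90)).astype(np.uint8)*255
    for c in blobs(m,roi,20): print(n,"key",cv2.contourArea(c),ctr(c),cv2.boxPoints(cv2.minAreaRect(c)).round(1).tolist())
H=hsv(T); m=((H[...,2]<100)).astype(np.uint8)*255
big=np.concatenate([cv2.resize(T["color"][165:325,205:365],(480,480),interpolation=2),cv2.resize(S["color"][220:360,280:440],(549,480),interpolation=2)[:,:320*1]],1)[:,:,::-1]
a=cv2.resize(T["color"][170:320,215:335],(384,480),interpolation=2);b=cv2.resize(S["color"][240:350,280:440],(416,286),interpolation=2)
o=np.zeros((480,800,3),np.uint8);o[:,:384]=a;o[:286,384:]=b
cv2.imwrite("pics/crop0.png",o[:,:,::-1])
E
```

```text
top [[105, 10, 158], [16, 131, 169], [11, 166, 89], [11, 168, 94], [16, 107, 184], [16, 131, 165]]
scene [[100, 4, 185], [15, 97, 171], [11, 128, 106], [11, 124, 107], [16, 83, 179], [15, 96, 185]]
top key 205.5 [241.0892133008921, 278.3463098134631] [[232.39999389648438, 284.79998779296875], [235.89999389648438, 268.79998779296875], [249.8000030517578, 271.79998779296875], [246.3000030517578, 287.79998779296875]]
scene key 188.0 [419.5345744680851, 276.0647163120567] [[407.79998779296875, 278.8999938964844], [412.79998779296875, 266.5], [431.20001220703125, 273.8999938964844], [426.29998779296875, 286.29998779296875]]
```

View pics/crop0.png

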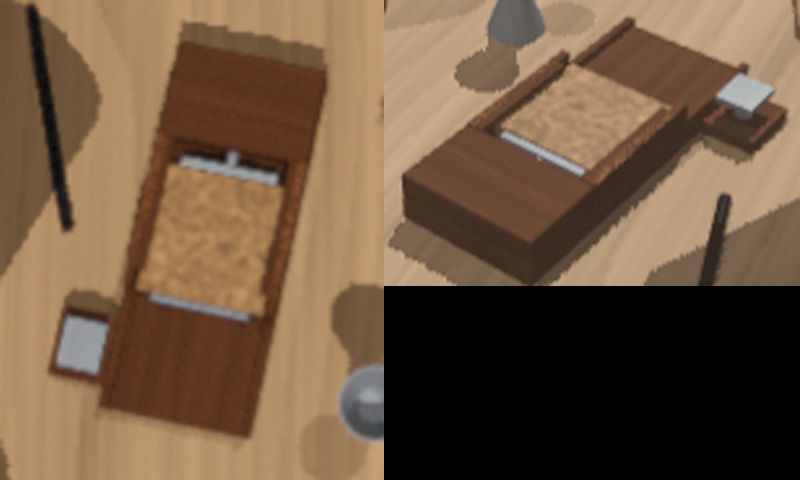

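The crop shows the medium cork coaster in the cradle. The steel pusher is behind it (crop 230,168), the stop bar is at its front edge (crop 200,305), and the key pad is at crop (82,343), beside the open chute. Now I'll work out the numbers.

Run:
```python
import pickle; from h import *
d=pickle.load(open("im0.pkl","rb")); T,S=d["top"],d["scene"]
k,e=tri(T,[[241.1,278.3]],S,[[419.5,276.1]]); print("key",k.round(4),e)
# cork
def ctr(c):
    m=cv2.moments(c); return [m["m10"]/m["m00"],m["m01"]/m["m00"]]
C={}
for n,roi in dict(top=(250,205,320,285),scene=(310,255,410,320)).items():
    H=hsv(d[n]); m=((H[...,2]>120)&(H[...,1]>60)).astype(np.uint8)*255
    if n=="top":
        poly=np.array([[258,212],[314,212],[300,275],[250,268]]) 
        k0=np.zeros_like(m);cv2.fillPoly(k0,[poly],255);m&=k0
    c=blobs(m,roi,100)[0]; r=cv2.minAreaRect(c); C[n]=(ctr(c),r,cv2.boxPoints(r)); print(n,"cork",cv2.contourArea(c),np.round(ctr(c),1),[np.round(x,1) for x in r],C[n][2].round(1).tolist())
p,e=tri(T,[C["top"][0]],S,[C["scene"][0]]); print("coaster",p.round(4),e)
q=onz(T,C["top"][2],0.027);print(q.round(4),np.linalg.norm(np.diff(q,axis=0),axis=1))
# dark wood outline in top
H=hsv(T); m=((H[...,2]<125)&(H[...,1]>140)).astype(np.uint8)*255
m=cv2.morphologyEx(m,cv2.MORPH_CLOSE,np.ones((9,9),np.uint8))
c=blobs(m,(225,175,325,315),500)[0]
pts=c[:,0,:].astype(float)
P=onz(T,pts,0.03)[:,:2]
v=k[:2]-p[:2]
yaw=np.arctan2(v[1],v[0])-np.arctan2(64,-80);print("yaw from key-coaster",np.degrees(yaw),"dist",np.linalg.norm(v),"expect .1024")
a=cv2.approxPolyDP(c,4,True)[:,0];print("outline",a.tolist(),onz(T,a,0.03).round(3).tolist())
for nm,u in dict(cup=(176,232),jig=(332,295)).items(): print(nm,onz(T,[u],0.074).round(3))
```

```text
key [0.451  0.1632 0.0205] 0.003942857518055139
top cork 1443.0 [281.8 245.5] [array([282.1, 245.3]), array([40.2, 40.7]), np.float64(12.1)] [[258.20001220703125, 261.0], [266.70001220703125, 221.10000610351562], [306.0, 229.60000610351562], [297.5, 269.3999938964844]]
scene cork 2061.5 [346.3 278.7] [array([351., 281.]), array([50., 80.]), np.float64(90.0)] [[311.0, 256.0], [391.0, 256.0], [391.0, 306.0], [311.0, 306.0]]
coaster [0.518  0.0745 0.0322] 0.01592867367447587
[[0.485  0.1277 0.027 ]
 [0.5634 0.1125 0.027 ]
 [0.5467 0.0352 0.027 ]
 [0.4687 0.0513 0.027 ]] [0.07992461 0.07910231 0.07966621]
yaw from key-coaster -14.23460883529079 dist 0.11116234859296752 expect .1024
outline [[273, 184], [254, 266], [236, 267], [249, 271], [248, 286], [235, 288], [246, 290], [250, 298], [293, 306], [317, 193]] [[0.638, 0.101, 0.03], [0.475, 0.135, 0.03], [0.473, 0.17, 0.03], [0.465, 0.145, 0.03], [0.436, 0.146, 0.03], [0.432, 0.171, 0.03], [0.429, 0.15, 0.03], [0.413, 0.142, 0.03], [0.399, 0.059, 0.03], [0.62, 0.014, 0.03]]
cup [[0.534 0.276 0.074]]
jig [[ 0.419 -0.014  0.074]]
```

Emit:
send_rows(
  xyz=[
    [0.018, -0.033, 0],
    [0.018, -0.033, 0],
    [0.018, -0.033, 0],
    [0.018, -0.033, 0],
    [0.018, -0.033, 0],
    [0.018, -0.033, 0],
    [0.018, -0.033, 0],
    [0.018, -0.033, 0],
    [0.018, -0.033, 0],
    [0.018, -0.033, 0],
    [0.018, -0.033, 0],
    [0.018, -0.033, 0],
  ],
  delta_rot=[
    [0, 0, 1],
    [0, 0, 1],
    [0, 0, 1],
    [0, 0, 1],
    [0, 0, 1],
    [0, 0, 1],
    [0, 0, 1],
    [0, 0, 1],
    [0, 0, 1],
    [0, 0, 1],
    [0, 0, 1],
    [0, 0, 1],
  ],
  gripper=0.05,
)

```text
clock: 1.3
position: [0.4437, 0.1306, 0.2311]
ee_rot: [-0.0, 0.098, 0.995, 0.0]
contact_force: [-0.9, -0.4, -0.0]
width: 0.0496
gripper_force: 0.0
```

Run:
```python
from rig import readout, viewer
import cv2, numpy as np, pickle
im=viewer.get_image("wrist"); s=readout.get_state(); pickle.dump((im,s),open("w1.pkl","wb"))
print(s["clock"],s["position"],s["ee_rot"],s["width"],s["contact_force"])
T=im["camera_from_world"];print((-T[:3,:3].T@T[:3,3]).round(3),T[:3,:3].round(2).tolist())
cv2.imwrite("pics/w1.png",im["color"][:,:,::-1])
```

```text
1.35 [0.44712419 0.12575384 0.23107144] [ 0.00171562  0.09930507  0.99505181 -0.00273174] 0.05042207950794386 [ 2.30556792 -3.73947438  0.78492147]
[0.378 0.143 0.373] [[0.2, 0.98, -0.0], [-0.94, 0.19, -0.27], [-0.26, 0.05, 0.96]]
```

View pics/w1.png

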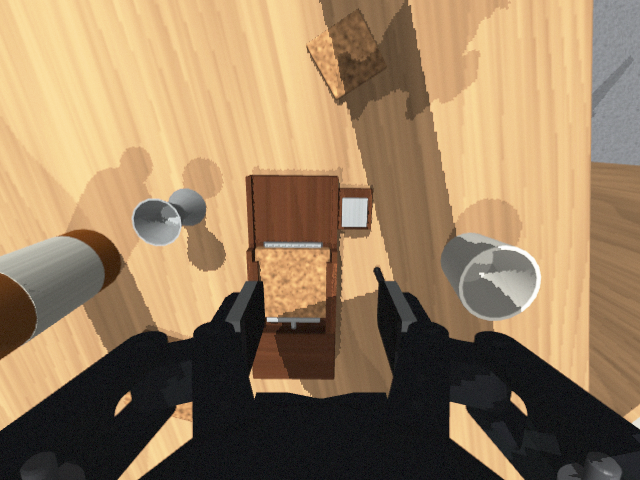

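Wrist view: key pad at (355,212), chute at (295,210), stop bar at (293,245), coaster at (294,283), jigger at (160,220) and cup at (490,280). The ejector is aligned with the gripper. I'll take a settled frame, then lower and repeat it.

```bash
cat > meas.py <<'E'
from rig import readout, viewer
import pickle,sys
from h import *
im=viewer.get_image("wrist"); im=viewer.get_image("wrist"); s=readout.get_state()
pickle.dump((im,s),open(sys.argv[1]+".pkl","wb"));cv2.imwrite(f"pics/{sys.argv[1]}.png",im["color"][:,:,::-1])
print(s["clock"],s["position"].round(4),s["ee_rot"].round(4),s["width"],s["contact_force"].round(2))
H=hsv(im); m=((H[...,1]<60)&(H[...,2]>90)).astype(np.uint8)*255
g=[proj(im,[x,y,0.027])[0] for x,y in [(.451,.161)]][0]
print("guess",g.round(1))
x,y=g.astype(int); r=int(sys.argv[2])
for c in blobs(m,(max(x-r,0),max(y-r,0),x+r,y+r),100):
    mm=cv2.moments(c);u=[mm["m10"]/mm["m00"],mm["m01"]/mm["m00"]];rc=cv2.minAreaRect(c);b=cv2.boxPoints(rc)
    q=onz(im,b,.027)
    print("steel",cv2.contourArea(c),np.round(u,2),"at .027:",onz(im,[u],.027).round(4)[0],"box ctr",np.round(rc[0],2),onz(im,[rc[0]],.027).round(4)[0],"sides",np.linalg.norm(np.diff(q,axis=0),axis=1).round(4),"dir",np.degrees(np.arctan2(*(np.diff(q,axis=0)[:,1::-1].T))).round(1))
E
python3 meas.py w2 32
```

```text
1.45 [0.4441 0.1305 0.2309] [-4.000e-04  1.006e-01  9.949e-01 -1.000e-04] 0.050024296885279144 [-0.76  0.48  0.32]
guess [354.3 207.1]
steel 708.0 [357.26 210.32] at .027: [0.4549 0.1634 0.027 ] box ctr [357.5 210.5] [0.4551 0.1636 0.027 ] sides [0.0251 0.03   0.0257] dir [  78.4   -9.4 -101.6]
```

Emit:
send_rows(
  xyz=[
    [0, 0, -0.03],
    [0, 0, -0.03],
    [0, 0, -0.03],
    [0, 0, -0.02],
    [0, 0, -0.01],
    [0, 0, 0],
    [0, 0, 0],
  ],
  delta_rot=[
    [0, 0, 0],
    [0, 0, 0],
    [0, 0, 0],
    [0, 0, 0],
    [0, 0, 0],
    [0, 0, 0],
    [0, 0, 0],
  ],
)

```text
clock: 2.15
position: [0.4439, 0.1327, 0.112]
ee_rot: [0.001, 0.098, 0.995, 0.0]
contact_force: [-0.0, 1.1, 0.9]
width: 0.0499
gripper_force: 0.0
```

```bash
python3 meas.py w3 55
```

```text
2.25 [0.4444 0.1325 0.1125] [1.200e-03 9.840e-02 9.952e-01 4.000e-04] 0.04994427820265652 [ 0.27 -0.03  0.65]
guess [364.2 242.7]
steel 1542.0 [367.99 246.87] at .027: [0.4544 0.1631 0.027 ] box ctr [368.5 247. ] [0.4546 0.1634 0.027 ] sides [0.0263 0.0303 0.0273] dir [  78.7   -8.3 -101.3]
steel 173.0 [394.7  289.65] at .027: [0.4897 0.1766 0.027 ] box ctr [394.6 289.7] [0.4897 0.1765 0.027 ] sides [0.0078 0.0167 0.008 ] dir [107.7  16.3 -71.8]
```

View pics/w3.png

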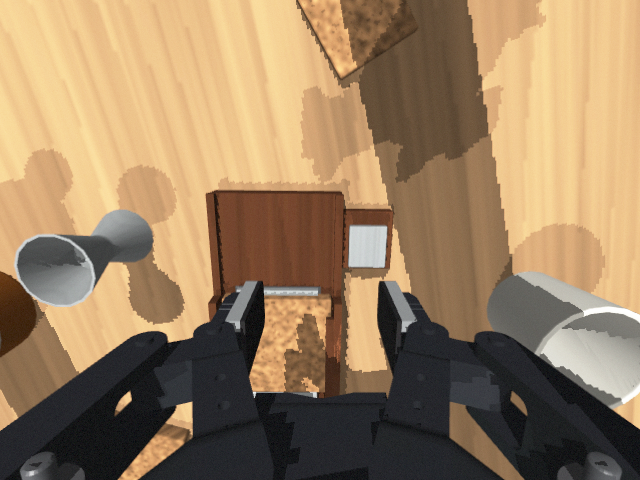

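Wrist view: key pad at (368,247), chute at (278,240), stop bar at (280,291), finger tips at (250,285) and (395,285). The measured pad is 26 x 30 mm, and assuming z = 0.027 gives the same point from both heights, so that height holds. It is clear all round. Next I go to just above the key.

Emit:
send_rows(
  xyz=[
    [0.002, 0, -0.02],
    [0.0015, -0.0005, -0.025],
    [0, 0, -0.02],
    [0, 0, -0.008],
    [0, 0, 0],
    [0, 0, 0],
  ],
  delta_rot=[
    [0, 0, 0],
    [0, 0, 0],
    [0, 0, 0],
    [0, 0, 0],
    [0, 0, 0],
    [0, 0, 0],
  ],
)

```text
clock: 2.85
position: [0.4479, 0.1318, 0.0392]
ee_rot: [0.001, 0.099, 0.995, 0.0]
contact_force: [-0.7, 0.2, 0.4]
width: 0.0501
gripper_force: 0.0
```

Run:
```python
from rig import readout, viewer
import pickle
from h import *
d={n:viewer.get_image(n) for n in ["wrist","scene","top"]}; s=readout.get_state(); pickle.dump((d,s),open("a.pkl","wb"))
print(s["clock"],s["position"].round(4),s["ee_rot"].round(4),s["contact_force"].round(2))
o=np.zeros((480,800,3),np.uint8)
o[:,:400]=cv2.resize(d["wrist"]["color"][200:380,230:430][:, :],(400,360),interpolation=2)[:480].repeat(1,0) if False else cv2.copyMakeBorder(cv2.resize(d["wrist"]["color"][190:370,200:400],(400,360),interpolation=2),0,120,0,0,cv2.BORDER_CONSTANT)
o[:,400:]=cv2.copyMakeBorder(cv2.resize(d["scene"]["color"][200:320,330:463],(400,360),interpolation=2),0,120,0,0,cv2.BORDER_CONSTANT)
cv2.imwrite("pics/a.png",o[:,:,::-1])
w=d["wrist"];print(proj(w,[[.4538,.1625,.027],[.4415,.1,.015]]).round(0))
```

```text
3.0 [0.448  0.1317 0.0394] [1.200e-03 9.850e-02 9.951e-01 3.000e-04] [ 0.47 -0.22  0.07]
[[387. 284.]
 [259. 275.]]
```

View pics/a.png

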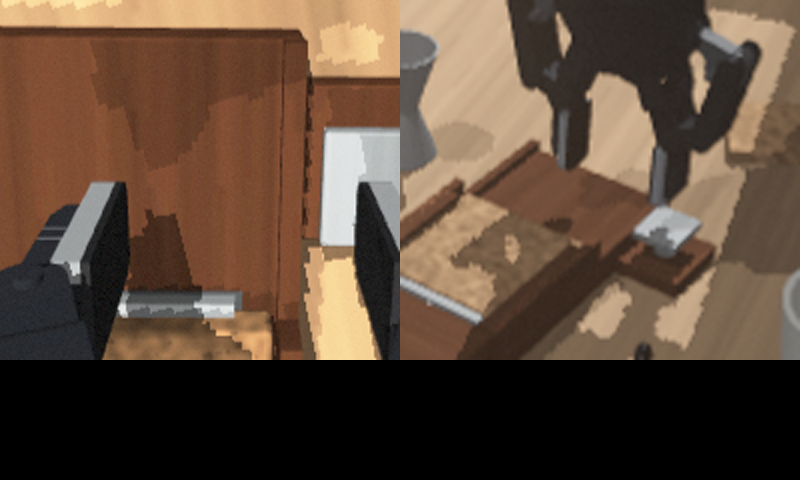

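Run:
```python
import pickle
from h import *
d,s=pickle.load(open("a.pkl","rb")); w=d["wrist"]; p=s["position"]
y=np.radians(-11.3); ex=np.array([np.cos(y),np.sin(y),0]); ey=np.array([-np.sin(y),np.cos(y),0])
for dz in (0,.003):
  for t in (-1,1):
    print(dz,t,proj(w,[p+ex*a+ey*t*b+[0,0,dz] for a in(-.011,.011) for b in (.025,.0395)]).round(0).tolist())
cv2.imwrite("pics/a2.png",cv2.resize(w["color"][200:380,190:460],(800,533),interpolation=2)[:,:,::-1])
H=hsv(w); m=((H[...,1]<60)&(H[...,2]>90)).astype(np.uint8)*255
for c in blobs(m,(355,240,440,330),100): print(cv2.boundingRect(c),cv2.contourArea(c))
```

```text
0 -1 [[265.0, 273.0], [232.0, 273.0], [267.0, 318.0], [235.0, 318.0]]
0 1 [[379.0, 273.0], [413.0, 273.0], [377.0, 318.0], [409.0, 318.0]]
0.003 -1 [[264.0, 275.0], [230.0, 275.0], [266.0, 321.0], [234.0, 321.0]]
0.003 1 [[381.0, 275.0], [414.0, 275.0], [378.0, 321.0], [411.0, 321.0]]
(360, 255, 58, 76) 2721.5
```

View pics/a2.png

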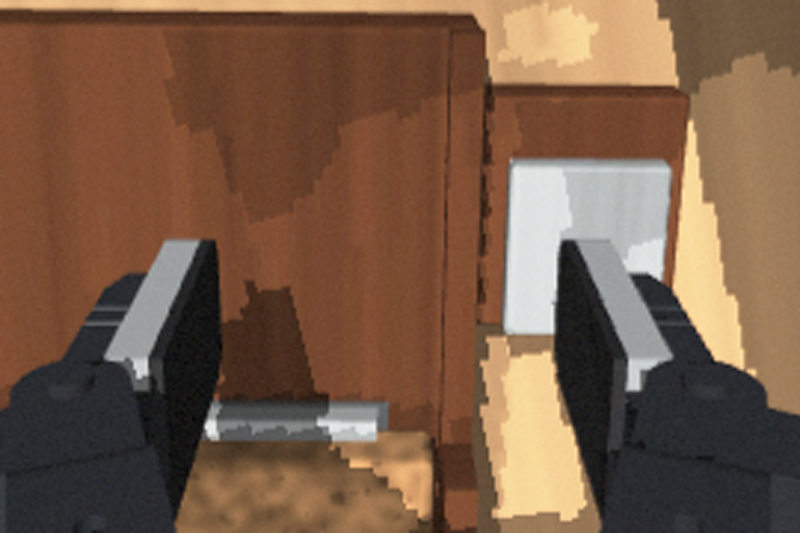

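The finger tips measure about 8 mm thick, so at this opening their centres are about 58 mm apart. I'll widen slightly to match the 64 mm from chute to key, split the x difference between the views, and go down until contact.

Emit:
send_rows(
  xyz=[
    [-0.0015, 0, 0],
    [0, 0, -0.004],
    [0, 0, -0.004],
    [0, 0, -0.002],
    [0, 0, 0],
    [0, 0, 0],
  ],
  delta_rot=[
    [0, 0, 0],
    [0, 0, 0],
    [0, 0, 0],
    [0, 0, 0],
    [0, 0, 0],
    [0, 0, 0],
  ],
  gripper=0.056,
)

```text
clock: 3.6
position: [0.4455, 0.1316, 0.0282]
ee_rot: [-0.0, 0.099, 0.995, -0.0]
contact_force: [0.1, 0.5, -0.9]
width: 0.0561
gripper_force: 0.0
```

Emit:
send_rows(
  xyz=[
    [0, 0, -0.002],
    [0, 0, -0.002],
    [0, 0, 0],
  ],
  delta_rot=[
    [0, 0, 0],
    [0, 0, 0],
    [0, 0, 0],
  ],
)

```text
clock: 3.9
position: [0.4453, 0.1316, 0.0241]
ee_rot: [-0.0, 0.099, 0.995, -0.0]
contact_force: [1.1, 0.1, 0.3]
width: 0.056
gripper_force: 0.0
```

Emit:
send_rows(
  xyz=[
    [0, 0, -0.001],
    [0, 0, -0.001],
    [0, 0, 0],
  ],
  delta_rot=[
    [0, 0, 0],
    [0, 0, 0],
    [0, 0, 0],
  ],
)

```text
clock: 4.2
position: [0.4456, 0.1317, 0.0224]
ee_rot: [0.0, 0.099, 0.995, 0.0]
contact_force: [-0.4, 0.2, 1.5]
width: 0.056
gripper_force: 0.7
```

Emit:
send_rows(
  xyz=[
    [0, 0, -0.001],
    [0, 0, -0.001],
    [0, 0, 0],
  ],
  delta_rot=[
    [0, 0, 0],
    [0, 0, 0],
    [0, 0, 0],
  ],
)

```text
clock: 4.5
position: [0.4456, 0.1317, 0.0204]
ee_rot: [0.0, 0.099, 0.995, 0.0]
contact_force: [0.0, 0.1, 3.6]
width: 0.0563
gripper_force: 1.7
```

Run:
```python
from rig import readout, viewer
import pickle
from h import *
d={n:viewer.get_image(n) for n in ["wrist","scene"]}; s=readout.get_state(); pickle.dump((d,s),open("b.pkl","wb"))
print(s["clock"],s["position"].round(4),s["contact_force"].round(2))
o=np.zeros((480,800,3),np.uint8)
o[:]=np.hstack([cv2.resize(d["wrist"]["color"][190:382,230:390+20][:, 20:],(400,480),interpolation=2),cv2.resize(d["scene"]["color"][210:330,345:445],(400,480),interpolation=2)])
cv2.imwrite("pics/b.png",o[:,:,::-1])
```

```text
4.6 [0.4456 0.1317 0.0204] [-0.62  1.25  3.98]
```

View pics/b.png

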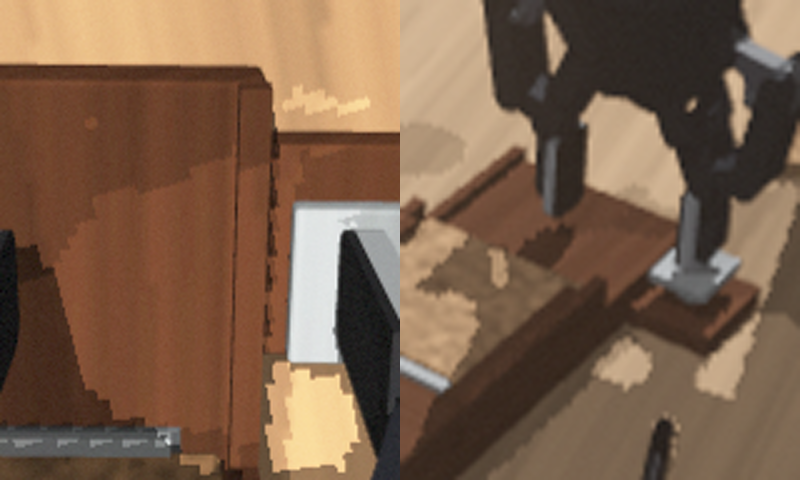

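Key finger is on the pad (wrist crop 360,280) at about 4 N. The other finger is over the chute (scene crop 560,200), and the coaster is still in. I'll keep pressing.

Emit:
send_rows(
  xyz=[
    [0, 0, -0.002],
    [0, 0, -0.002],
    [0, 0, -0.002],
    [0, 0, 0],
    [0, 0, 0],
  ],
  delta_rot=[
    [0, 0, 0],
    [0, 0, 0],
    [0, 0, 0],
    [0, 0, 0],
    [0, 0, 0],
  ],
)

```text
clock: 5.1
position: [0.4452, 0.1318, 0.0145]
ee_rot: [-0.0, 0.099, 0.995, 0.0]
contact_force: [-1.5, 1.4, 8.1]
width: 0.0561
gripper_force: 5.0
```

Emit:
send_rows(
  xyz=[
    [0, 0, -0.0005],
    [0, 0, 0],
  ],
  delta_rot=[
    [0, 0, 0],
    [0, 0, 0],
  ],
)

```text
clock: 5.3
position: [0.4453, 0.1318, 0.0143]
ee_rot: [-0.0, 0.099, 0.995, 0.0]
contact_force: [-2.6, 0.1, 11.3]
width: 0.0564
gripper_force: 6.7
```

Emit:
send_rows(
  xyz=[
    [0, 0, -0.0005],
    [0, 0, 0],
    [0, 0, 0],
  ],
  delta_rot=[
    [0, 0, 0],
    [0, 0, 0],
    [0, 0, 0],
  ],
)

```text
clock: 5.6
position: [0.4453, 0.1319, 0.0141]
ee_rot: [-0.0, 0.099, 0.995, 0.0]
contact_force: [-2.9, -0.4, 14.2]
width: 0.0557
gripper_force: 8.2
```

Run:
```python
from rig import readout, viewer
import pickle
from h import *
d={n:viewer.get_image(n) for n in ["wrist","scene"]}; s=readout.get_state(); pickle.dump((d,s),open("c.pkl","wb"))
print(s["clock"],s["position"].round(4),s["contact_force"].round(2),s["width"])
o=np.hstack([cv2.resize(d["wrist"]["color"][190:382,230:390],(400,480),interpolation=2),cv2.resize(d["scene"]["color"][210:330,325:425],(400,480),interpolation=2)])
cv2.imwrite("pics/c.png",o[:,:,::-1])
```

```text
5.7 [0.4453 0.1319 0.0141] [-2.95  0.75 13.17] 0.05656171326128352
```

View pics/c.png

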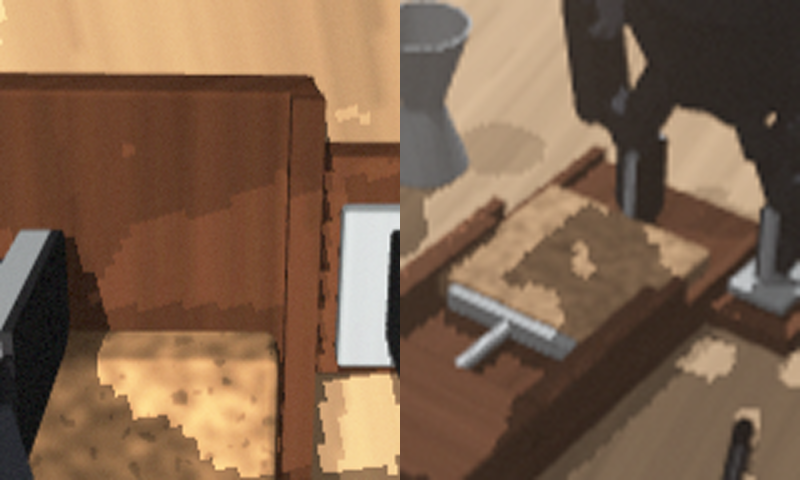

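The coaster has popped part way out. Its front edge is against the chute finger (wrist crop 60,330; scene crop 640,215), with the sprung pusher still behind it (scene crop 510,320). The key has bottomed: after about 8 mm of travel the force rises steeply to 14 N. Handing in now.

```bash
python3 -c "
from rig import order; print(order.sign_off())"
```

```text
the job is handed in; nothing more can be done
None
```

The key is held fully down at about 14 N with one finger, and the other finger holds the sprung coaster part way out on the chute; the job was handed in at about 5.7 s, with no verdict returned.

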